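# Set the gap of a bench screw press by counted turns

### The job

Set the gap of the bench screw press for the next job: wind its crank clockwise (seen from above) until the foot bears snugly on the pad - you feel the crank resist, but do not force it - then back it off exactly two full turns from there and let go of the crank. Leave the other things on the bench alone.

Things in the scene. Friction and masses are not known exactly. Their poses are not given: they have to be found in the camera images.
- press: Bench screw press fixed to the bench: green base 150 (x) x 200 (y) x 25 mm, two steel columns at y = +-72 mm, green crosshead 60 x 190 mm spanning z = 148 to 193 mm. Origin at the centre of the base's underside, z up. The vertical screw is in the middle, with a crank on top.
- hub_mark (a point): Point on the vertical turning axis of the crank, level with the top face of the crank arm (227 mm above the bench). It belongs to the hub on the screw: its x axis points along the hub's small steel index plate (30 mm wide, under the arm). The hub turns about this axis and keeps its height.
- crank_mark (a point): The same point on the axis, but belonging to the crank arm, 20 mm wide: its x axis points along the arm to the grip. Arm boss radius 16 mm, its top 232 mm above the bench; nothing but the grip stands higher. The arm is sprung on the hub: unloaded it lies straight over the index plate; under load it winds up by 1 degree for every 0.73 N of sideways force at the grip (5 N: 7 degrees; 20 N: 27 degrees) and springs back when let go.
- grip (a point): Centre of the crank's upright grip: black cylinder, 24 mm in diameter, 55 mm tall (232 to 287 mm above the bench), 60 mm from the turning axis. It spins freely on its own spindle, so it can be held from above without turning the hand; its own yaw says nothing about the crank. It can stand at any angle at the start. Winding takes about 2 N at the grip, either way; the crank stays where it is left.
- foot (a point): Centre of the underside of the ram's round steel foot, 42 mm in diameter, under the screw between the columns. It slides straight up and down, only 1.5 mm for each turn of the hub: clockwise seen from above lowers it, anticlockwise raises it. At the start it hangs between 0.4 and 1.4 turns above the pad; the crank angle at which it meets the pad differs every time and cannot be told from the looks.
- pad_top (a point): Centre of the top of the brass pad, 52 mm in diameter, on the steel block on the press base, 63 mm above the bench. When the foot meets it the hub stops dead and the force at the grip rises as the arm winds up: 5 N or more at the grip is snug, 8 to 12 N is a good value, 20 N is forcing it (also in the other direction, or with the foot in the air). The two turns back are turns of the hub, from where it stopped, and must be right to well within a tenth of a turn.
- hammer: loose hammer, 260 mm, lying beside the press; origin at the middle of its underside
- punch: loose steel punch, round bar 14 x 110 mm, lying on the other side of the press; origin under its middle
- copper_bowl: loose copper bowl, 100 mm wide, 30 mm high; origin under its middle
- stake: loose upright mushroom-headed steel stake, 56 mm foot, 138 mm tall; origin under its middle
- bench_block: loose steel bench block 100 x 100 x 30 mm; origin under its middle
- chasing_hammer: loose smaller hammer, 220 mm, lying down; origin at the middle of its underside
- rivet_jar: loose glass jar with a steel cap, 64 mm wide, 75 mm tall; origin under its middle

How it is judged:
By the outcome, as a careful person would: the job done as asked, in the order asked, and still so for the second after the job is handed in, with the robot touching nothing.
It also fails if it takes over 72 s, if anything falls off the work surface, if the arm or the gripper's body presses on something with over 40 N, if the wrist force passes 120 N, or if a joint passes its speed limit or range.

### The arm

A 7-joint arm with a two-finger parallel gripper is mounted at the origin on the work surface. World frame = base frame: x ahead of the robot, y to its left, z up, the work surface at z = 0. Lengths are in m, angles in rad, forces in N, time in s.
With the tool pointing down it reaches from about 0.4 to 0.9 m from the base axis. Payload 5.5 kg.
Tool frame: the origin (TCP) lies midway between the tips of the shut fingers; the grasp point (between the pads) lies 19 mm behind it (manip.grip_depth is the distance from the TCP to the grasp point, in m); z points along the fingers, x is the direction in which the jaws open and shut, and the axes are right-handed (so a half turn about z gives the same grasp; the last joint's range is limited). The gripper opens to 92 mm and grips with 3 to 60 N. Pads are 19 mm wide; open, the fingers measure 130 mm over their backs; the gripper's body (75 mm by 190 mm) begins 47 mm behind the grasp point.
Start: joints at [-1.027, 0.501, -0.427, 1.55, 0.221, 1.138, -0.21], TCP at [0.18, 0.625, 0.227] pointing down, gripper open.
Joint ranges: [-2.88, 2.88], [-0.31, 2.03], [-1.54, 1.56], [0.2, 2.42], [-1.41, 4.55], [0.19, 2.02], [-2.57, 2.57]. Speed limits (rad/s): [2.57, 2.57, 3.14, 3.14, 3.14, 3.14, 3.14].

### API

Orientations are given as a unit quaternion [x, y, z, w].
In Python, from bench import manip, effector, viewer gives the robot as it stands. Calls block until the motion is done:
- manip.move_pose(position, orientation): joint-space move of the TCP to a pose.
- manip.servo_line(position, ori=None, vel=0.15): straight line of the TCP; ori=None keeps the orientation; vel is the mean speed in m/s.
- manip.movej(angles): joint-space move.
- effector.open_jaws() and effector.close(f_grip=None): open the fingers fully, or close them until they stop; f_grip is the grip in N (None keeps the last).
- manip.sleep(seconds).
- manip.solve_ik(position, orientation): joint angles nearest the present ones, or None.
- viewer.get_image(name): name is "side" or "top"; returns the picture (420x560x3 uint8, red, green, blue); there is no depth.
- viewer.get_calibration(name): a dict with "vfov" (degrees; the focal length in pixels is half the picture's height over the tangent of half this angle, whatever the lens; pixels are square), "cx", "cy" (the principal point, pixels), "dist_coeffs" ([k1, k2, p1, p2, k3] as OpenCV has them; the pictures are not rectified), "eye" and "attitude" of the camera in the world. Camera axes: x right, y down, z forward; pixel columns grow to the right and rows downward; lengths in m; the calibration is good to about 2 mm. A picture is of the moment at which its call begins. get_calibration takes no time and is no camera call.
A pose or a line that the arm cannot do raises manip.PlanningError and nothing moves.
- manip.hand_in(): hands the job in, once; it reports no verdict.
Readings, each from a call of its own:
- manip.current_clock(): time.
- manip.current_q(): joint angles.
- manip.current_joint_velocities(): joint speeds.
- manip.current_tau(): joint torques, N m.
- manip.current_tool_pos(): TCP position.
- manip.current_tcp_rot(): TCP orientation.
- manip.current_force(): force on the tool from outside, world axes, zero at the start.
- manip.current_wrist_torque(): the same for the moment, N m.
- manip.current_finger_gap(): finger opening in m.
Only numpy, scipy, OpenCV 4.12 (cv2) and the standard library are available. Lean on these libraries where they do the work, as an engineer would, in place of code of your own. Each camera call takes 0.05 s, during which the arm holds its last target.

## Working session

There is one attempt and no reset: what is moved stays moved. The work goes in short steps, each a Python script; the robot and the scene stay as the last script left them, time stands still between calls to the robot, and variables do not carry over. Pictures are saved under pics/ and viewed, and the job is handed in when it is done.

```bash
ls; mkdir -p pics; python3 - <<'E'
from bench import manip, effector, viewer
import cv2
for n in("side","top"):
    cv2.imwrite(f"pics/{n}0.png",viewer.get_image(n)[:,:,::-1]); print(viewer.get_calibration(n))
print(manip.current_clock(),manip.current_tcp_rot(),manip.current_tool_pos(),manip.current_force())
E
```

```text
pics
{'vfov': 44.610788932894344, 'cx': 288.2384726529561, 'cy': 216.00516057451844, 'dist_coeffs': array([-0.07125673,  0.        ,  0.        ,  0.        ,  0.        ]), 'eye': array([ 0.35903194, -0.85846039,  1.18531093]), 'attitude': array([ 0.93056855, -0.09405074,  0.04329995, -0.35117196])}
{'vfov': 54.918163323455786, 'cx': 280.3991154828201, 'cy': 206.96021340482665, 'dist_coeffs': array([-0.00748669,  0.        ,  0.        ,  0.        ,  0.        ]), 'eye': array([0.3348305 , 0.02440683, 1.33850716]), 'attitude': array([ 0.71294988, -0.69481264,  0.06570271, -0.06797809])}
0.1 [ 7.99084402e-01  6.01218228e-01 -7.16622523e-04  4.97214096e-04] [0.1800032  0.62392945 0.2257776 ] [0.40955103 0.17013068 0.50145588]
```

View pics/side0.png

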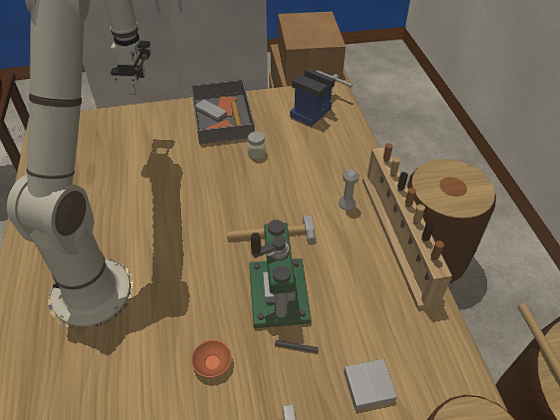

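View pics/top0.png

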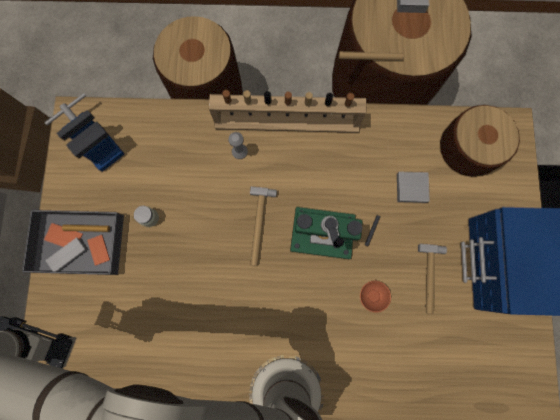

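The side view shows the press at about (280,290), with a dark grip near (256,244). In the top view the press is at (327,232), with the grip near (337,240). I'll zoom in on both.

```bash
python3 - <<'E'
import cv2,numpy as np
a=cv2.imread("pics/side0.png")[205:335,220:340];b=cv2.imread("pics/top0.png")[190:275,280:390]
a=cv2.resize(a,None,fx=4,fy=4,interpolation=cv2.INTER_CUBIC)[:520,:400*2]
b=cv2.resize(b,None,fx=5,fy=5,interpolation=cv2.INTER_CUBIC)
cv2.imwrite("pics/zs.png",a);cv2.imwrite("pics/zt.png",b)
E
```

```text
(no output)
```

View pics/zs.png

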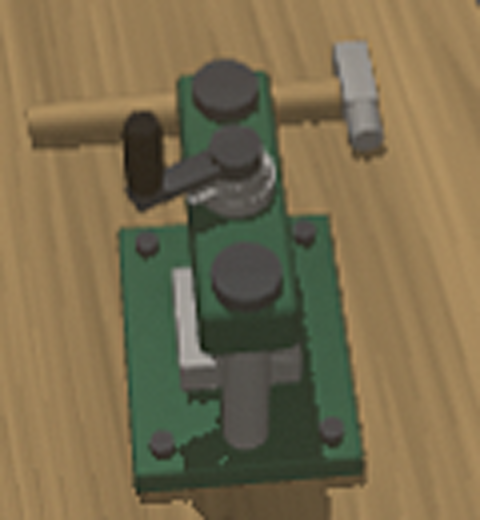

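View pics/zt.png

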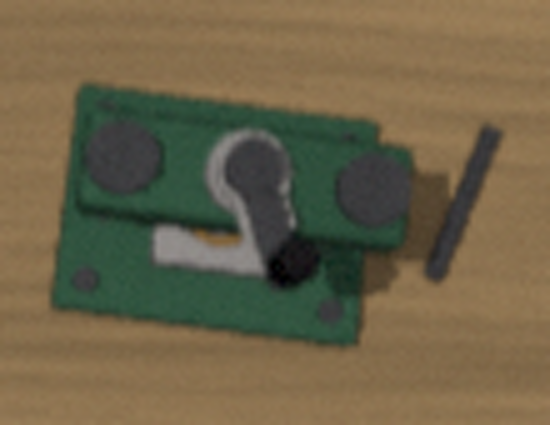

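```bash
cat > h.py <<'E'
from bench import manip, effector, viewer
import cv2,numpy as np
from scipy.spatial.transform import Rotation as R
def ray(n,p):
    c=viewer.get_calibration(n); f=210/np.tan(np.radians(c['vfov'])/2)
    K=np.array([[f,0,c['cx']],[0,f,c['cy']],[0,0,1]])
    u=cv2.undistortPoints(np.array([[p]],float),K,c['dist_coeffs'])[0,0]
    d=R.from_quat(c['attitude']).apply([u[0],u[1],1]); return c['eye'],d/np.linalg.norm(d)
def onz(n,p,z):
    e,d=ray(n,p); return e+d*(z-e[2])/d[2]
def tri(a,b):
    e1,d1=ray("side",a);e2,d2=ray("top",b)
    s=np.linalg.lstsq(np.c_[d1,-d2],e2-e1,rcond=None)[0]
    p,q=e1+s[0]*d1,e2+s[1]*d2; return (p+q)/2,np.linalg.norm(p-q)
E
python3 - <<'E'
from h import *
S=lambda x,y:(x/4+220-.375,y/4+205-.375); T=lambda x,y:(x/5+280-.4,y/5+190-.4)
for nm,a,b,z in(("boss",S(237,147),T(254,166),.232),("grip top",S(143,122),T(295,258),.287),("cap far",S(226,87),T(124,157),.2),("cap near",S(247,273),T(375,189),.2)):
    print(nm,tri(a,b),onz("side",a,z),onz("top",b,z))
print("base corners")
for p in((80,88),(378,122),(358,343),(55,308)): print(onz("top",T(*p),.025))
for p in((121,230),(328,216),(362,465),(135,480)): print(onz("side",S(*p),.025))
E
```

```text
boss (array([ 0.50702586, -0.10920346,  0.22813448]), np.float64(0.0013469857605620326)) [ 0.50710701 -0.11214972  0.232     ] [ 0.50574729 -0.10872536  0.232     ]
grip top (array([ 0.44997501, -0.12413979,  0.28327259]), np.float64(0.0005306420310885776)) [ 0.44986477 -0.12714899  0.287     ] [ 0.44930235 -0.12361323  0.287     ]
cap far (array([ 0.51428308, -0.03848662,  0.20014886]), np.float64(0.0006575561662856117)) [ 0.51463945 -0.03832038  0.2       ] [ 0.51397368 -0.0384918   0.2       ]
cap near (array([ 0.49928706, -0.18122774,  0.20076666]), np.float64(0.00031269771199479203)) [ 0.49955433 -0.18068472  0.2       ] [ 0.4992398 -0.1813626  0.2      ]
base corners
[ 0.58694892 -0.0183718   0.025     ]
[ 0.56916496 -0.21535532  0.025     ]
[ 0.42379408 -0.2011527   0.025     ]
[ 0.44133808 -0.00489714  0.025     ]
[ 0.44521421 -0.00724089  0.025     ]
[ 0.59012586 -0.02355278  0.025     ]
[ 0.56735752 -0.22199557  0.025     ]
[ 0.42275286 -0.20404137  0.025     ]
```

The measurements agree. The axis is at about (0.5065, -0.110) from both the boss and the midpoint of the column caps. The grip is at about (0.450, -0.125), a radius of 58.7 mm against the given 60. Next I'll check IK around the whole circle for several yaws.

```bash
cat >> h.py <<'E'
C=np.array([.5065,-.110]);RAD=.06
def down(yaw): return (R.from_euler('z',yaw)*R.from_euler('x',np.pi)).as_quat()
lo=np.array([-2.88,-.31,-1.54,.2,-1.41,.19,-2.57]);hi=np.array([2.88,2.03,1.56,2.42,4.55,2.02,2.57])
E
python3 - <<'E'
from h import *
print(manip.grip_depth, manip.current_finger_gap())
for yd in range(-90,90,15):
    qs=[]
    for a in range(0,360,30):
        t=np.radians(a);q=manip.solve_ik([C[0]+RAD*np.cos(t),C[1]+RAD*np.sin(t),.241],down(np.radians(yd)));qs.append(q)
    if any(q is None for q in qs): print(yd,"none");continue
    qs=np.array(qs);print(yd,np.round(np.minimum(qs-lo,hi-qs).min(0),2),np.round(np.ptp(qs,axis=0),2))
print(manip.current_clock())
E
```

```text
0.0188 0.09188192094470152
-90 [2.6  0.42 1.   0.4  1.24 0.83 1.12] [0.14 0.22 0.22 0.27 0.12 0.06 0.3 ]
-75 [2.65 0.42 1.01 0.4  1.25 0.83 1.38] [0.12 0.22 0.24 0.27 0.11 0.06 0.31]
-60 [2.67 0.42 1.03 0.4  1.25 0.83 1.63] [0.11 0.22 0.24 0.27 0.11 0.06 0.31]
-45 [2.69 0.42 1.05 0.4  1.26 0.83 1.89] [0.11 0.22 0.25 0.27 0.11 0.06 0.31]
-30 [2.71 0.42 1.07 0.41 1.27 0.83 2.15] [0.1  0.22 0.25 0.27 0.1  0.06 0.31]
-15 [2.73 0.42 1.09 0.41 1.27 0.83 2.4 ] [0.09 0.22 0.25 0.27 0.1  0.06 0.3 ]
0 [2.76 0.42 1.13 0.41 1.28 0.83 2.18] [0.06 0.22 0.24 0.27 0.1  0.06 0.3 ]
15 [2.76 0.42 1.15 0.41 1.29 0.83 1.93] [0.07 0.22 0.23 0.27 0.09 0.06 0.3 ]
30 [2.77 0.42 1.16 0.41 1.29 0.83 1.67] [0.07 0.22 0.23 0.27 0.09 0.06 0.3 ]
45 [2.78 0.42 1.16 0.41 1.29 0.83 1.41] [0.08 0.22 0.25 0.27 0.08 0.06 0.3 ]
60 [2.78 0.42 1.16 0.41 1.3  0.83 1.15] [0.08 0.22 0.27 0.27 0.08 0.06 0.3 ]
75 [2.77 0.42 1.18 0.41 1.3  0.83 0.89] [0.09 0.22 0.26 0.27 0.08 0.06 0.3 ]
0.1
```

```bash
python3 - <<'E'
from h import *
Y=down(np.radians(-75)); g=np.array([.4498,-.1245])
p=manip.current_tool_pos()
manip.servo_line([p[0],p[1],.33],vel=.3);print(manip.current_clock())
manip.move_pose([g[0],g[1],.33],Y);print(manip.current_clock(),manip.current_tool_pos())
manip.servo_line([g[0],g[1],.243],vel=.15)
print(manip.current_clock(),manip.current_tool_pos(),manip.current_force())
for n in("side","top"): cv2.imwrite(f"pics/{n}1.png",viewer.get_image(n)[:,:,::-1])
a=cv2.resize(cv2.imread("pics/side1.png")[190:290,210:330],None,fx=5,fy=5)
cv2.imwrite("pics/zs1.png",a)
print([manip.current_force().round(2) for _ in range(3)],manip.current_clock())
E
```

```text
0.5917
3.3917 [ 0.45024609 -0.12349371  0.32990061]
4.125 [ 0.45034722 -0.12457253  0.24355464] [0.33005495 0.06596544 0.52035776]
[array([0.21, 0.43, 0.06]), array([0.21, 0.43, 0.06]), array([0.21, 0.43, 0.06])] 4.225
```

View pics/zs1.png

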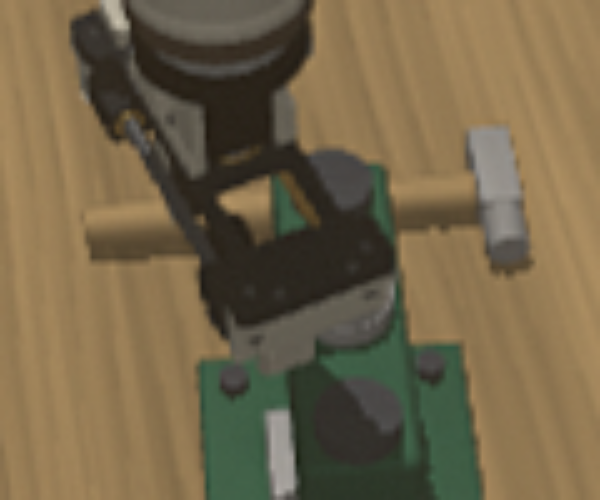

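The side crop shows the gripper straddling the grip beside the crank arm, with no contact. I'll close on it and read the forces.

```bash
cat >> h.py <<'E'
def favg(n=5,dt=.02):
    L=[]
    for _ in range(n): manip.sleep(dt); L.append(np.r_[manip.current_force(),manip.current_tool_pos()])
    L=np.array(L); return L[:,:3].mean(0),L[:,3:].mean(0),L[:,:3].std(0)
E
python3 - <<'E'
from h import *
b=favg();print("bias",b)
effector.close(f_grip=25);print(manip.current_clock(),manip.current_finger_gap())
print(favg(),manip.current_clock())
# small test step clockwise 8 deg
p=manip.current_tool_pos()
t=np.arctan2(*(p[:2]-C)[::-1]);r=np.linalg.norm(p[:2]-C);print(np.degrees(t),r)
for k in(1,2):
    a=t-np.radians(8*k)
    c=manip.current_clock();manip.servo_line([C[0]+r*np.cos(a),C[1]+r*np.sin(a),.243],vel=.1);print("dt",manip.current_clock()-c)
    f,q,_=favg();print(f,q,np.degrees(np.arctan2(*(q[:2]-C)[::-1])),np.degrees(a))
E
```

```text
bias (array([ 0.04247103,  0.12448257, -0.42845739]), array([ 0.45067052, -0.12464555,  0.24408389]), array([0.31223365, 0.51807371, 0.37596411]))
5.375 0.023635331893727712
(array([ 0.13004973,  0.31850702, -0.42484663]), array([ 0.44980164, -0.12451454,  0.24299715]), array([0.58378032, 0.26191778, 0.55365556])) 5.4583
-165.62932333835218 0.058519378982553334
dt 0.25
[-1.30574066 -1.88581978  0.66007515] [ 0.44809728 -0.11669821  0.24302171] -173.45733129622786 -173.6293233383522
dt 0.25
[-3.9105331  -1.39402593  3.60249516] [ 0.4474556  -0.10849603  0.24298507] 178.54088322397823 -181.62932333835218
```

The grip is held at a gap of 23.6 mm, and winding feels like about 2 N. There is a small outward radial force because my radius was 1.5 mm short. From here I'll use a 60 mm radius and correct the centre from the radial force while winding clockwise.

```bash
cat >> h.py <<'E'
import json
BIAS=np.array([.04,.2,-.4])
def step(S,dth,vel=.1,n=2,adapt=True):
    """S: dict c (centre), th (commanded unwrapped angle, deg). Returns measured angle, Ft (ccw+), Fr."""
    S['th']+=dth;a=np.radians(S['th']);u=np.array([np.cos(a),np.sin(a)])
    c=np.array(S['c']);x=c+RAD*u
    manip.servo_line([x[0],x[1],.243],vel=vel)
    f,q,_=favg(n,.017);f=f-BIAS
    d=q[:2]-c;m=np.degrees(np.arctan2(d[1],d[0]));m+=360*np.round((S['th']-m)/360)
    a=np.radians(m);u=np.array([np.cos(a),np.sin(a)]);Fr=f[:2]@u;Ft=f[:2]@np.array([-u[1],u[0]])
    if adapt: S['c']=list(c+np.clip(.00015*Fr,-.0006,.0006)*u)
    return m,Ft,Fr,f
def save(S): json.dump(S,open('S.json','w'))
def load(): return json.load(open('S.json'))
E
python3 - <<'E'
from h import *
S=dict(c=list(C),th=-181.5)
for k in range(12):
    m,Ft,Fr,f=step(S,-8)
    print(round(S['th'],1),round(m,1),"Ft %.2f Fr %.2f Fz %.2f"%(Ft,Fr,f[2]),np.round(S['c'],4),round(manip.current_clock(),2))
    if Ft>4.5 or abs(Fr)>10: break
save(S)
E
```

```text
-189.5 -189.6 Ft 1.93 Fr 0.73 Fz 0.25 [ 0.5064 -0.11  ] 6.41
-197.5 -197.5 Ft 1.87 Fr 0.77 Fz 0.08 [ 0.5063 -0.1099] 6.69
-205.5 -205.5 Ft 1.64 Fr 1.06 Fz 2.07 [ 0.5061 -0.1099] 6.97
-213.5 -213.5 Ft 1.51 Fr 2.69 Fz 3.60 [ 0.5058 -0.1097] 7.26
-221.5 -221.5 Ft 1.18 Fr 3.33 Fz 3.37 [ 0.5054 -0.1093] 7.54
-229.5 -229.4 Ft 1.43 Fr 2.92 Fz 4.06 [ 0.5051 -0.109 ] 7.83
-237.5 -237.4 Ft 1.60 Fr 3.30 Fz 4.19 [ 0.5049 -0.1086] 8.11
-245.5 -245.4 Ft 2.11 Fr 3.68 Fz 3.07 [ 0.5046 -0.1081] 8.39
-253.5 -253.4 Ft 1.07 Fr 2.56 Fz 2.97 [ 0.5045 -0.1077] 8.68
-261.5 -261.5 Ft 1.32 Fr 2.20 Fz 3.12 [ 0.5045 -0.1074] 8.96
-269.5 -269.5 Ft 1.69 Fr 2.18 Fz 3.07 [ 0.5045 -0.1071] 9.24
-277.5 -277.5 Ft 1.36 Fr 2.75 Fz 3.13 [ 0.5045 -0.1066] 9.53
```

```bash
python3 - <<'E'
from h import *
S=load();fine=False;c=0
for k in range(60):
    m,Ft,Fr,f=step(S,-2.5 if fine else -8,n=5 if fine else 2,adapt=not fine)
    if k%4==0 or Ft>3 or fine: print(round(S['th'],1),round(m,2),"Ft %.2f Fr %.2f Fz %.2f"%(Ft,Fr,f[2]),np.round(S['c'],4),round(manip.current_clock(),2))
    if Ft>8.5 or abs(Fr)>12: break
    if Ft>3.8: fine=True
    if fine and Ft<3: fine=False
save(S)
E
```

```text
-285.5 -285.52 Ft 1.09 Fr 2.83 Fz 2.94 [ 0.5047 -0.1062] 9.81
-317.5 -317.61 Ft 0.87 Fr 2.70 Fz 2.79 [ 0.5055 -0.1051] 10.94
-349.5 -349.73 Ft 1.26 Fr 2.83 Fz 3.88 [ 0.507  -0.1044] 12.07
-381.5 -381.65 Ft 0.89 Fr 2.68 Fz 4.16 [ 0.5087 -0.1047] 13.21
-389.5 -388.61 Ft 4.13 Fr 1.75 Fz 3.93 [ 0.5089 -0.1049] 13.49
-392.0 -390.54 Ft 5.29 Fr 2.38 Fz 3.51 [ 0.5089 -0.1049] 13.82
-394.5 -392.42 Ft 6.37 Fr 2.68 Fz 3.12 [ 0.5089 -0.1049] 14.16
-397.0 -394.31 Ft 7.77 Fr 2.05 Fz 3.12 [ 0.5089 -0.1049] 14.49
-399.5 -396.19 Ft 9.06 Fr 2.55 Fz 2.71 [ 0.5089 -0.1049] 14.82
```

The foot met the pad near -383°. The force rose linearly to 9.1 N over about 7.6° while the hub stayed still, so it is snug and not forced. The radial adaptation walked the centre with the crank phase, so I'll refit the centre from the path already traced and recompute the stop angle.

```bash
python3 - <<'E'
from h import *
from scipy.optimize import least_squares
D=[(-189.5,.5065,-.110),(-205.5,.5063,-.1099),(-221.5,.5058,-.1097),(-237.5,.5051,-.109),(-253.5,.5046,-.1081),(-269.5,.5045,-.1074),(-285.5,.5045,-.1066),(-317.5,.5053,-.1053),(-349.5,.5066,-.1045),(-381.5,.5083,-.1046)]
X=np.array([[x+.06*np.cos(np.radians(t)),y+.06*np.sin(np.radians(t))] for t,x,y in D])
s=least_squares(lambda p:np.linalg.norm(X-p[:2],axis=1)-p[2],[.5065,-.11,.06]);print(s.x*1e3,s.fun*1e3)
f,q,sd=favg(6);print(q,f-BIAS,manip.current_finger_gap(),manip.current_clock())
for c in(s.x[:2],C,np.array(load()['c'])):
    d=q[:2]-c;a=np.arctan2(d[1],d[0]);Ft=(f-BIAS)[:2]@[-np.sin(a),np.cos(a)]
    print(c,"ang",np.degrees(a)-360,"r",np.linalg.norm(d),"Ft",Ft,"hub",np.degrees(a)-360+Ft/.73)
E
```

```text
[ 507.27528734 -107.42501089   60.0229494 ] [ 0.37564921 -0.14933982 -0.36518688 -0.12247937  0.15286257  0.09036257
  0.1001239   0.02647746 -0.07881659 -0.02965305]
[ 0.55727529 -0.14018746  0.24325311] [7.79856057 5.50473946 2.75268034] 0.023446226282850903 14.925
[ 0.50727529 -0.10742501] ang -393.23477770803197 r 0.059777739618363405 Ft 8.878504212379433 hub -381.0724431705259
[ 0.5065 -0.11  ] ang -390.7327742898801 r 0.05907125055448414 Ft 8.716989305162882 hub -378.791693049931
[ 0.50892807 -0.10485475] ang -396.15976762069636 r 0.059881999703255376 Ft 9.045842062272044 hub -383.76820315183056
```

```bash
python3 - <<'E'
from h import *
S=dict(c=[.50727,-.10743],th=-393.2)
for k in range(15):
    m,Ft,Fr,f=step(S,10,vel=.1,n=2,adapt=False)
    print(round(S['th'],1),round(m,2),"Ft %.2f Fr %.2f Fz %.2f"%(Ft,Fr,f[2]),"hub",round(m+Ft/.73,1),round(manip.current_clock(),2))
    if Ft<-6 or abs(Fr)>9: break
save(S);print(manip.current_finger_gap())
E
```

```text
-383.2 -383.07 Ft 1.59 Fr 2.52 Fz 4.75 hub -380.9 15.25
-373.2 -374.03 Ft -1.59 Fr 2.91 Fz 3.87 hub -376.2 15.54
-363.2 -363.4 Ft -1.89 Fr 3.04 Fz 4.23 hub -366.0 15.83
-353.2 -353.19 Ft -1.24 Fr 3.44 Fz 5.11 hub -354.9 16.12
-343.2 -343.18 Ft -1.41 Fr 3.40 Fz 3.58 hub -345.1 16.42
-333.2 -333.22 Ft -1.48 Fr 3.71 Fz 4.04 hub -335.2 16.71
-323.2 -323.24 Ft -1.20 Fr 3.81 Fz 4.28 hub -324.9 17.0
-313.2 -313.26 Ft -1.77 Fr 3.62 Fz 3.91 hub -315.7 17.29
-303.2 -303.22 Ft -1.33 Fr 3.59 Fz 4.20 hub -305.0 17.58
-293.2 -293.09 Ft -1.73 Fr 3.73 Fz 4.74 hub -295.5 17.88
-283.2 -282.94 Ft -1.01 Fr 3.24 Fz 5.09 hub -284.3 18.17
-273.2 -272.78 Ft -0.32 Fr 3.22 Fz 5.44 hub -273.2 18.46
-263.2 -262.6 Ft -1.45 Fr 3.80 Fz 5.25 hub -264.6 18.75
-253.2 -252.43 Ft -1.35 Fr 3.37 Fz 6.02 hub -254.3 19.04
-243.2 -242.22 Ft -1.27 Fr 2.57 Fz 6.21 hub -244.0 19.33
0.023835698223899002
```

```bash
python3 - <<'E'
from h import *
S=load()
for k in range(80):
    left=325-S['th']
    if left<1: break
    m,Ft,Fr,f=step(S,min(10,left),vel=.1,n=2,adapt=False)
    if k%5==0: print(round(S['th'],1),round(m,2),"Ft %.2f Fr %.2f Fz %.2f"%(Ft,Fr,f[2]),"hub",round(m+Ft/.73,1),round(manip.current_clock(),2))
    if Ft<-6 or abs(Fr)>9 or abs(f[2])>15: print("STOP",m,Ft,Fr,f);break
save(S);print(manip.current_finger_gap(),m,Ft,Fr,f)
E
```

```text
-233.2 -232.07 Ft -0.83 Fr 3.09 Fz 5.90 hub -233.2 19.62
-183.2 -183.44 Ft -0.86 Fr 0.51 Fz 3.38 hub -184.6 21.08
-133.2 -133.48 Ft -1.37 Fr -0.34 Fz 3.14 hub -135.4 22.54
-83.2 -83.4 Ft -0.75 Fr -0.85 Fz 2.01 hub -84.4 24.0
-33.2 -33.16 Ft -1.88 Fr -0.02 Fz 1.92 hub -35.7 25.46
16.8 16.8 Ft -1.78 Fr 0.45 Fz 1.42 hub 14.4 26.92
66.8 66.66 Ft -2.18 Fr 1.98 Fz 2.07 hub 63.7 28.38
116.8 117.04 Ft -0.74 Fr 2.91 Fz 2.63 hub 116.0 29.83
166.8 166.82 Ft -1.06 Fr 1.44 Fz 3.20 hub 165.4 31.29
216.8 216.56 Ft -0.91 Fr 1.13 Fz 2.44 hub 215.3 32.75
266.8 266.65 Ft -1.24 Fr -0.53 Fz 2.62 hub 265.0 34.21
316.8 316.82 Ft -1.40 Fr -0.09 Fz 2.28 hub 314.9 35.67
0.023478890543247265 325.00003018976383 -1.5581224143098333 -0.33149053808101997 [-1.16524288 -1.08620461  2.04008811]
```

```bash
python3 - <<'E'
from h import *
S=load()
for d in(10,6.2):
    m,Ft,Fr,f=step(S,d,n=8,adapt=False);print(S['th'],m,Ft,Fr,"hub",m+Ft/.73)
save(S);print(manip.current_tool_pos())
E
```

```text
335.0 334.94422045408265 -1.3186861794846423 0.2385484296581771 hub 333.1378010301311
341.2 341.33527122308135 -1.5372127490645136 0.07022149628071676 hub 339.2295003339519
[ 0.56417554 -0.12677183  0.24306118]
```

The hub estimate is 339.2° against a target of 338.9°. I'll take the load off the arm, release, retreat straight up and look.

```bash
python3 - <<'E'
from h import *
S=load()
m,Ft,Fr,f=step(S,-2.2,n=5,adapt=False);print(m,Ft,Fr)
effector.open_jaws();print(manip.current_finger_gap(),favg()[0],manip.current_clock())
p=manip.current_tool_pos();manip.servo_line([p[0],p[1],.36],vel=.12)
print(manip.current_clock())
manip.move_pose([.42,.22,.40],down(np.radians(-75)));print(manip.current_clock())
for n in("side","top"): cv2.imwrite(f"pics/{n}2.png",viewer.get_image(n)[:,:,::-1])
a=cv2.resize(cv2.imread("pics/side2.png")[205:305,220:340],None,fx=4,fy=4,interpolation=cv2.INTER_CUBIC);b=cv2.resize(cv2.imread("pics/top2.png")[190:275,280:390],None,fx=5,fy=5,interpolation=cv2.INTER_CUBIC)
cv2.imwrite("pics/zs2.png",a);cv2.imwrite("pics/zt2.png",b)
E
```

```text
339.2613512476114 -0.5199420682047895 0.8255200662979745
0.0919020622164032 [ 0.24521896  0.12846361 -0.08711477] 38.3167
39.4417
40.8583
```

View pics/zt2.png

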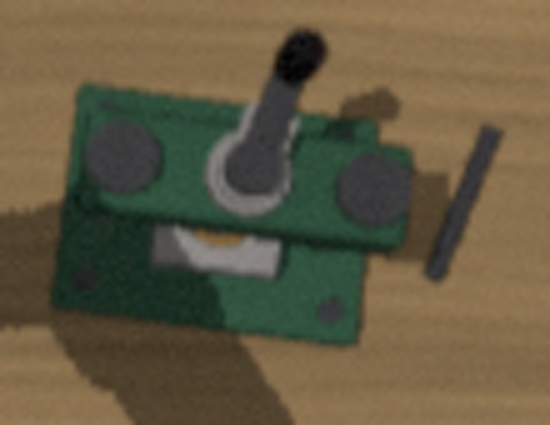

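View pics/side2.png

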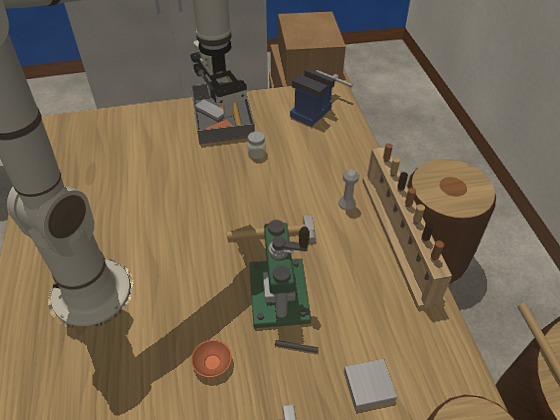

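View pics/zs2.png

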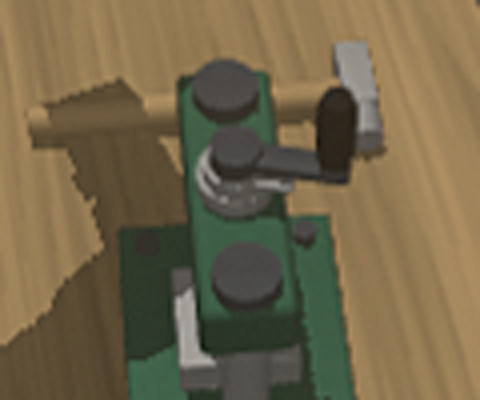

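The top crop shows the grip at zoomed (301,55), pointing away from the robot, with the arm straight over the plate. The side crop has the grip top at about (337,97). The hammer, punch, bowl, block, stake and jar are unchanged. I'll check the angle by triangulation.

```bash
python3 - <<'E'
from h import *
S=lambda x,y:(x/4+220-.375,y/4+205-.375); T=lambda x,y:(x/5+280-.4,y/5+190-.4)
b=tri(S(237,147),T(254,166));g=tri(S(337,97),T(302,52));print(b,g)
d=(g[0]-b[0])[:2];print(np.linalg.norm(d),np.degrees(np.arctan2(d[1],d[0]))+360)
g0=np.array([.44997501,-.12413979]);d0=g0-b[0][:2];print("start",np.degrees(np.arctan2(d0[1],d0[0])))
A,B=cv2.imread("pics/top0.png"),cv2.imread("pics/top2.png")
for nm,(x,y) in dict(hammer=(262,190),punch=(372,230),bowl=(376,295),block=(413,187),stake=(238,145),jar=(145,215),chas=(431,280)).items():
    print(nm,np.abs(A[y-12:y+12,x-12:x+12].astype(int)-B[y-12:y+12,x-12:x+12]).mean())
E
```

```text
(array([ 0.50702586, -0.10920346,  0.22813448]), np.float64(0.0013469857605620326)) (array([ 0.56122202, -0.12799019,  0.2837619 ]), np.float64(0.0026534684596627627))
0.057359960192333845 340.8814739159611
start -165.32883588266708
hammer 2.247685185185185
punch 2.149884259259259
bowl 2.302662037037037
block 2.196759259259259
stake 2.149884259259259
jar 40.80902777777778
chas 2.119212962962963
```

The camera gives a crank angle of 340.9° and the arm readings about 339°. The two agree within the camera's accuracy, and both are far inside the tolerance.

```bash
python3 - <<'E'
from bench import manip
manip.sleep(.2);manip.hand_in();print(manip.current_clock())
E
```

```text
the job is handed in; nothing more can be done
the job is handed in; nothing more can be done
```

I wound the crank clockwise until the foot bore snugly on the pad, backed it off two full turns and let go. The job was handed in at about 41 s of the 72 s allowed.

- **Snug:** the hub stopped at about -381°. The force at the grip rose steadily to about 9 N and I stopped there, well below forcing it. The measured rise was about 0.65 N per degree, slightly under the 0.73 given.
- **Back-off:** corrected for the arm's wind-up, the hub ended at about 339.2°, against a target of 338.9°. I took most of the load off the arm before opening the jaws, then lifted straight up and clear.
- **Camera check after release:** the two views put the crank at about 341°, some 2° (0.005 turn) from the target. The two sight lines to the grip missed each other by 2.7 mm, so I trust that figure only to a few degrees.
- **Disagreements:**
  - My radial-force correction drifted by a few millimetres while winding down. I refitted the turning centre before computing the stop angle; it came out 2.7 mm from the camera's.
  - The radial force at the same crank position changed by about 3 N between stopping and finishing. The grip may have slipped about 1 mm in the jaws, worth roughly 1°.
- **Other things on the bench:** the hammers, punch, bowl, block and stake look the same in the top view before and after. The picture around the jar did change there, probably because the arm was over it; in the side view the jar stands where it was.

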